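# Set the sunken limit lever of a guarded bench supply

### The arm

A 7-joint arm with a two-finger parallel gripper is mounted at the origin on a cart in front of the work surface, level with it; the furniture and walls round the work are solid. World frame = base frame: x ahead of the robot, y to its left, z up, the work surface at z = 0. Lengths are in m, angles in rad, forces in N, time in s.
With the tool pointing down it reaches from about 0.425 to 0.95 m from the base axis. Payload 4.7 kg.
Tool frame: the origin (TCP) lies at the very end of the fingers, on their centre line; the grasp point (between the pads) lies 19 mm behind it; z points along the fingers, y is the line along which they close (so a half turn about z gives the same grasp; the last joint's range is limited). The gripper opens to 87 mm and grips with 3 to 60 N. Pads are 19 mm wide; open, the fingers measure 117 mm over their backs; the gripper's body (75 mm by 190 mm) begins 51 mm behind the grasp point.
Start: joints at [-1.348, 0.469, -0.049, 1.532, 0.024, 1.141, -0.082], TCP at [0.168, 0.654, 0.189] pointing down, gripper open.
Joint ranges: [-2.59, 2.59], [-0.33, 1.99], [-1.39, 1.29], [0.1, 2.45], [-1.04, 4.18], [0.21, 1.99], [-2.66, 2.66]. Speed limits (rad/s): [2.57, 2.57, 3.14, 3.14, 3.14, 3.14, 3.14].

### API

Orientations are given as a unit quaternion [w, x, y, z].
In Python, from rig import telemetry, get_image, camera_model, bot, boxes_of, masks_of, landmark_of gives the robot as it stands.
- The arm moves only by the tool step_arm, never from a script. Its argument "series" is one flat list of numbers, 7 for each row, row after row: the turn, a rotation vector about the tool's x, y, z in degrees, then the shift along the tool's x, y, z in m, then the gripper's target within -1 to 1 (fully open at 1, half-way at 0, shut at -1). A call has 1 to 12 rows; each row shifts and turns the commanded pose from where the row before left it, along the tool's axes as they then stand; what a row does not reach is not made up. A row lasts 1/12 s, in which the tool goes at most 41.7 mm and 7.16 degrees, less where a joint would pass 70% of its speed; a pose out of reach is approached as far as the arm can. A call is refused whole if a number of a shift passes 0.0417 or a number of a turn 7.16, either way. A call with a gripper value outside its range is refused whole. The fingers move at their own pace and stop on an object; "force" is the grip in N (left out, the last holds). Time passes only in rows, so rows that do not move let the fingers close. It gives the time, the measured TCP pose, the force, the opening and the grip force at its end, in the units of the state.
- telemetry.observe(): the state, without advancing time (a new reading comes with each control period).
- get_image(name): name is "scene" or "top" or "wrist"; returns the picture (400x640x3 uint8, red, green, blue); there is no depth.
- camera_model(name): a dict with "fx", "fy", "cx", "cy" (pixels), "extrinsics" (4x4, takes a point from world to camera coordinates). Camera axes: x right, y down, z forward; pixel columns grow to the right and rows downward; lengths in m; the calibration is good to about 2 mm. A picture is of the moment at which its call begins: read the wrist's pose just before it. camera_model takes no time and is no camera call; for the wrist camera it gives the pose at the moment of the call.
- bot.finish_job(): hands the job in; it is judged then, once.
Trained networks look in the newest picture that a camera, given by its name, has taken for a name from the list of things; names that differ only in an ending like _2 or _b are one class to them, and where a whole thing is asked for, a point or a joint stands for the part that bears it (a point fixed in the world has none). Each returns a list of dicts, best first, with "score" (0 to 1); they miss things now and then, are a little off and sometimes report something else, mostly with a low value. They report only what shows in the picture. A call takes as long as a camera call.
- boxes_of(camera, label): "centre" ([column, row] in pixels, amid what is visible of it).
- masks_of(camera, label): "region" (400x640 bool, what is visible of it) and "centre" ([column, row] in pixels, amid what is visible of it).
- landmark_of(camera, label): "centre" ([column, row] in pixels: a listed point, or the origin of a listed thing).
The state is a dict: "time_s": time; "qpos": joint angles; "qvel": joint speeds; "joint_torque": joint torques, N m; "tool_pos": TCP position; "orientation": TCP orientation; "wrist_force": force on the tool from outside, world axes, zero at the start; "moment": the same for the moment, N m; "width": opening from 0.0 (shut) to 1.0 (fully open); "finger_force": force on a finger pad.
Only numpy, scipy, OpenCV 4.12 (cv2) and the standard library are available. Lean on these libraries where they do the work, as an engineer would, in place of code of your own. Each camera call takes 0.05 s, during which the arm holds its last target. There are 200 camera calls.

### The job

Set the current limit of the small grey supply box: push the sliding shutter on its top fully open (away from the box's display side), reach down through the guard slot and push the sunken black pointer lever round until it points straight at the round stud, not at the flat blade. Then push the shutter fully shut again, leaving the lever on the stud and the bystanders where they are.

Things in the scene. Friction and masses are not known exactly. Their poses are not given: they have to be found in the camera images.
- unit: Grey supply box fixed to the worktop, 190 (x) x 180 (y) x 80 mm high. Origin: centre of its underside; z up. Its -x face (roughly towards the robot) has a dark display and two brass terminals. Its top is an aluminium guard plate, 3 mm thick, upper face at z = 80 mm; on it two rails, 8 mm high, run along x at y = -79 and +79 mm.
- slot_mid (a point): Centre of the rectangular slot in the guard plate, at the plate's upper face: unit (-13, 0, 80) mm. The slot measures 62 mm along the unit's x and 132 mm along its y. Below it is a well that continues under the plate; its white floor is at unit z = 44 mm.
- shutter (a joint): Steel shutter plate, 74 (x) x 150 (y) x 3 mm, sliding on the guard plate (its upper face z = 83.5 mm). Value in m along the unit's +x: 0 = shut, slot fully covered (hard stop), 0.068 = fully open, slot clear (hard stop). Slides with about 1.5 N of friction and stays where it is left. May start slightly ajar.
- shutter_fin (a point): Centre of the black upright fin on the middle of the shutter, by which it is pushed: 8 mm thick (unit's x), 40 mm wide (y), its top 28 mm above the shutter's underside, standing 25 mm above the plate (unit z = 83.5 to 108.5 mm). At shutter = 0 it is at unit (-13, 0, 96.5) mm and it moves along unit +x with the shutter.
- lever (a joint): Angle (rad) of the black pointer lever about its vertical hub axis, at unit x = -60, y = 0 mm: 0 = pointing along the unit's +x, positive = anticlockwise seen from above (towards the unit's +y). Range -0.9 to 0.9; turns with light friction (about 2 N at 36 mm from the hub) and stays where it is left.
- lever_axis (a point): Point on the lever's hub axis, half-way up the lever (unit z = 58 mm); x points along the lever and turns with it, z up. The hub (28 mm across) is hidden under the plate; the arm is 10 mm wide, 16 mm high (unit z = 50 to 66 mm) and reaches 59 mm from the axis, its last 7 mm being 5 mm wide; 6 mm of space under it.
- round_stud_top (a point): Top centre of the round stud, the mark to point at: black, 16 mm across, 14.5 mm high with a chamfered top, fixed on the well's floor 68 mm ahead (unit +x) of the hub axis, 30 to 54 mm to one side or the other (unit +y or -y), top at unit z = 58.5 mm. Beyond the reach of the lever's tip.
- flat_blade_top (a point): Top centre of the flat blade, the other mark (not wanted): black, 4 mm thick (unit y), 14 mm long (unit x), 14 mm high, fixed on the other side of the well in the same row.
- pen_mid (a point): Centre of a marker pen lying beside the box, 135 mm long, 16 mm thick, bystander.
- rubber_mid (a point): Centre of an eraser, 46 x 21 x 13 mm, lying beside the box, bystander.
- cell_mid (a point): Centre of a black test cell, 69 mm across, 83 mm high, bystander.
- timer_mid (a point): Centre of a white bench timer, 66 x 62 x 18 mm, bystander.

How it is judged:
On the way, in this order (a step that is already met when the one before it is completed fails the run):
1. the shutter is pushed fully open (at least 60 of its 68 mm) (value of joint shutter above 0.06 m), for 0.1 s.
2. with the shutter open, the lever points at the round stud (its centre line within 6 mm of the stud's centre) (y of round_stud_top in the frame of lever_axis between -0.006 and 0.006 m and value of joint shutter above 0.055 m), for 0.3 s.
At the end, for the whole second after the job is handed in: The lever's centre line passes within 6 mm of the round stud's centre, the shutter is shut to within 5 mm, and both are at rest (y of round_stud_top in the frame of lever_axis between -0.006 and 0.006 m and value of joint shutter below 0.005 m and velocity of joint lever between -0.05 and 0.05 rad/s and velocity of joint shutter between -0.005 and 0.005 m/s); the robot touches nothing.
It fails at once if a bystander (pen, eraser, test cell, timer) is moved more than 30 mm (distance of any of pen_mid, rubber_mid, cell_mid, timer_mid from where it was at the start of the episode above 0.03 m).
It also fails if it takes over 51 s, if anything falls off the work surface, if the arm or the gripper's body presses on something with over 40 N, if the wrist force passes 120 N, or if a joint passes its speed limit or range.

## Working session

There is one attempt and no reset: what is moved stays moved. The work goes in short steps, Python scripts to look and compute and a tool call to move; the robot and the scene stay as the last step left them, time stands still between calls to the robot, and variables do not carry over. Pictures are saved under pics/ and viewed, at most 10 in all, crops included, and the job is handed in when it is done.

Besides the shell and the picture viewer there is one more tool, called after "Emit:" by a JSON object that holds its "op" and its "data". step_arm: Moves the arm, as the interface text tells. Its arguments: {"type":"object","properties":{"series":{"type":"array","items":{"type":"number"}},"force":{"type":"number"}},"required":["series"]}

```bash
mkdir -p pics; ls; cat > h.py <<'E'
import numpy as np,cv2
from rig import telemetry,get_image,camera_model,bot,boxes_of,masks_of,landmark_of
def ray(m,px):
    E=np.array(m["extrinsics"]);R,t=E[:3,:3],E[:3,3]
    d=R.T@np.array([(px[0]-m["cx"])/m["fx"],(px[1]-m["cy"])/m["fy"],1]);return -R.T@t,d
def onz(m,px,z):
    o,d=ray(m,px);return o+d*(z-o[2])/d[2]
E
python3 - <<'E'
from h import *
s=telemetry.observe();print(s["time_s"],s["tool_pos"],s["orientation"],s["width"])
a=get_image("top");b=get_image("scene")
cv2.imwrite("pics/top.png",a[:,:,::-1]);cv2.imwrite("pics/scene.png",b[:,:,::-1])
for c in("top","scene"):
    m=camera_model(c)
    for n,z in(("unit",0),("slot_mid",.08),("shutter_fin",.0965),("pen_mid",.008),("rubber_mid",.0065),("cell_mid",.0415),("timer_mid",.009)):
        for r in landmark_of(c,n)[:2]: print(c,n,round(r["score"],2),np.round(r["centre"],1),onz(m,r["centre"],z).round(4))
E
```

```text
pics
0.0 [0.16799586 0.6530647  0.18819386] [-7.37291036e-05  1.25520402e-01  9.92090554e-01 -9.77456386e-04] 1.0044552493587406
top unit 0.61 [350.6 180.6] [ 0.5896 -0.0639  0.    ]
top slot_mid 0.88 [348.8 182. ] [ 0.577  -0.0548  0.08  ]
top shutter_fin 0.93 [354.7 178.1] [ 0.5869 -0.0705  0.0965]
top pen_mid 0.64 [387.6 170.7] [ 0.6216 -0.1746  0.008 ]
top rubber_mid 0.59 [303.3 185.1] [0.5716 0.0791 0.0065]
top cell_mid 0.76 [175.  218.1] [0.4613 0.4524 0.0415]
scene unit 0.64 [342.9 229. ] [ 0.5832 -0.0568 -0.    ]
scene slot_mid 0.95 [347.8 211.2] [ 0.5891 -0.0699  0.08  ]
scene shutter_fin 0.73 [347.6 206.7] [ 0.5891 -0.0678  0.0965]
scene shutter_fin 0.38 [345.  211.1] [ 0.5695 -0.0803  0.0965]
scene pen_mid 0.6 [376.3 244.8] [ 0.6173 -0.1805  0.008 ]
scene cell_mid 0.77 [233.7 162.4] [0.4457 0.4411 0.0415]
scene timer_mid 0.93 [394.  305.1] [ 0.5035 -0.385   0.009 ]
```

```bash
python3 - <<'E'
import cv2
a=cv2.imread("pics/top.png");b=cv2.imread("pics/scene.png")
cv2.imwrite("pics/c.png",cv2.resize(a[100:260,240:460],None,fx=3.6,fy=3.6,interpolation=cv2.INTER_CUBIC))
E
```

```text
(no output)
```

View pics/c.png

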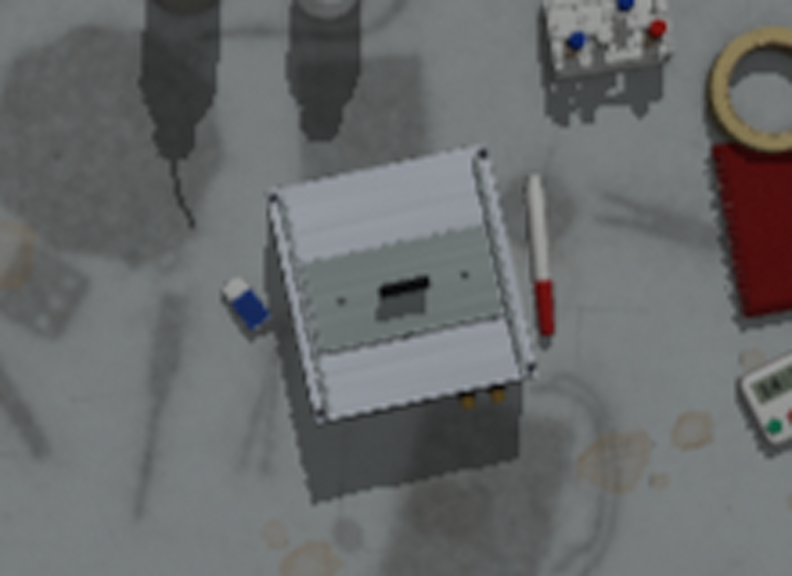

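View pics/scene.png

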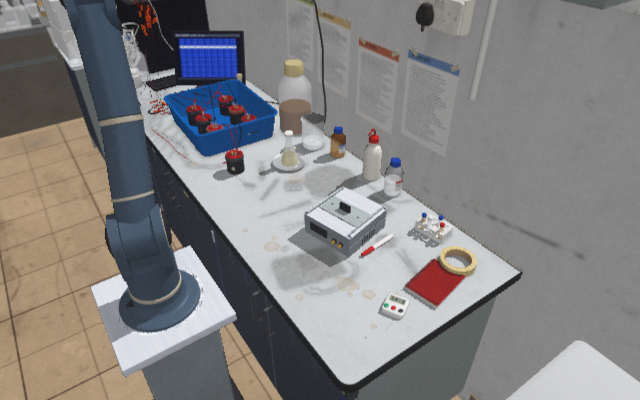

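Top view crop: box corners (270,197), (485,152), (530,372) and (320,415), display side at the bottom. The fin is at (404,287), the shutter looks nearly shut, and the pen and eraser lie to either side.

```bash
python3 - <<'E'
from h import *
m=camera_model("top")
C=[onz(m,(240+u/3.6,100+v/3.6),.088)[:2] for u,v in((270,197),(485,152),(530,372),(320,415))]
print(np.round(C,4),np.mean(C,0)); 
for a,b in((3,0),(2,1)): d=C[b]-C[a];print(np.degrees(np.arctan2(d[1],d[0])),np.linalg.norm(d))
E=np.array(camera_model("wrist")["extrinsics"]);s=telemetry.observe()
from scipy.spatial.transform import Rotation as Ro
q=s["orientation"];R=Ro.from_quat([q[1],q[2],q[3],q[0]]).as_matrix()
Ci=np.linalg.inv(E);print("cam in tool",(R.T@(Ci[:3,3]-s["tool_pos"])).round(3));print((R.T@Ci[:3,:3]).round(3),camera_model("wrist")["fx"])
print(R.round(3))
E
```

```text
[[ 0.6522  0.0441]
 [ 0.6925 -0.126 ]
 [ 0.5181 -0.165 ]
 [ 0.4799 -0.    ]] [ 0.58565805 -0.06172521]
14.364454979273644 0.17784354362012916
12.603500038131543 0.17867082406373672
cam in tool [ 0.079 -0.    -0.196]
[[ 0.    -0.957 -0.289]
 [ 1.     0.     0.001]
 [-0.001 -0.289  0.957]] 354.13042871672866
[[-0.968  0.249 -0.   ]
 [ 0.249  0.968  0.   ]
 [ 0.     0.    -1.   ]]
```

Emit:
{"op": "step_arm", "data": {"series": [0,0,0,-0.031,-0.018,-0.006,1,0,0,0,-0.031,-0.018,-0.006,1,0,0,0,-0.031,-0.018,-0.006,1,0,0,0,-0.031,-0.018,-0.006,1,0,0,0,-0.031,-0.018,-0.006,0,0,0,0,-0.031,-0.018,-0.006,0,0,0,0,-0.031,-0.018,-0.006,-1,0,0,0,-0.031,-0.018,-0.006,-1,0,0,0,-0.031,-0.018,-0.006,-1,0,0,0,-0.031,-0.018,-0.006,-1,0,0,0,-0.017,-0.031,0,-1,0,0,0,-0.017,-0.031,0,-1]}}

```text
time_s: 1.8
tool_pos: [0.4424, 0.3322, 0.2496]
orientation: [0.0, 0.126, 0.992, 0.0]
wrist_force: [0.3, -0.2, -1.0]
width: 0.481
finger_force: 0.0
```

Emit:
{"op": "step_arm", "data": {"series": [0,0,0,-0.017,-0.031,0,-1,0,0,0,-0.017,-0.031,0,-1,0,0,0,-0.017,-0.031,0,-1,0,0,0,-0.017,-0.031,0,-1,0,0,0,-0.017,-0.031,0,-1,0,0,0,-0.017,-0.031,0,-1,0,0,0,-0.017,-0.031,0,-1,0,0,0,-0.017,-0.031,0,-1,0,0,0,-0.017,-0.031,0,-1,0,0,0,-0.017,-0.031,0,-1,0,0,-7,0,0,0,-1,0,0,-7,0,0,0,-1]}}

```text
time_s: 2.8
tool_pos: [0.5287, -0.012, 0.2495]
orientation: [0.0, 0.004, 1.0, -0.0]
wrist_force: [-0.4, 0.7, -0.2]
width: 0.003
finger_force: 0.0
```

Emit:
{"op": "step_arm", "data": {"series": [0,0,-7,0,0,0,-1,0,0,-7,0,0,0,-1,0,0,0,0,0,0,-1,0,0,0,0,0,0,-1]}}

```text
time_s: 3.13
tool_pos: [0.5284, -0.009, 0.2493]
orientation: [0.0, -0.117, 0.993, 0.0]
wrist_force: [0.1, 0.1, -0.8]
width: 0.003
finger_force: 0.0
```

```bash
cat >> h.py <<'E'
from scipy.spatial.transform import Rotation as Ro
def state():
    s=telemetry.observe();q=s["orientation"]
    return s,np.array(s["tool_pos"]),Ro.from_quat([q[1],q[2],q[3],q[0]]).as_matrix()
E
python3 - <<'E'
from h import *
m=camera_model("wrist");a=get_image("wrist");cv2.imwrite("pics/w1.png",a[:,:,::-1])
for n,z in(("unit",0),("slot_mid",.08),("shutter_fin",.0965)):
    for r in landmark_of("wrist",n)[:2]: print(n,round(r["score"],2),np.round(r["centre"],1),onz(m,r["centre"],z).round(4))
np.save("m1.npy",m)
E
```

```text
unit 0.96 [269.  201.7] [ 0.5909 -0.0607  0.    ]
slot_mid 0.78 [258.3 209.9] [ 0.5774 -0.0642  0.08  ]
slot_mid 0.39 [364.3 213.2] [0.5545 0.0481 0.08  ]
shutter_fin 0.61 [255.2 217.8] [ 0.5809 -0.0641  0.0965]
```

View pics/w1.png

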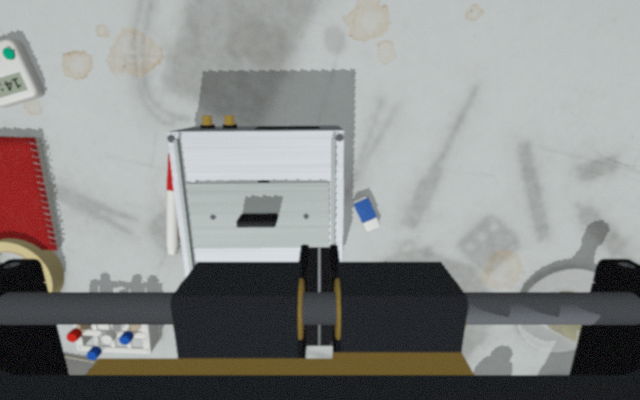

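Wrist view (unit +x points down the picture): front rail corners at (171,138) and (343,137), fin at (258,219), shutter edges at rows 181 and 247. The slot is hidden.

```bash
python3 - <<'E'
from h import *
m=np.load("m1.npy",allow_pickle=True).item()
for n,px,z in(("cL",(171,138),.088),("cR",(343,137),.088),("railLfar",(189,268),.088),("sh front L",(189,181),.0835),("sh front R",(328,181),.0835),("sh back L",(192,247),.0835),("finTL",(238,214),.1085),("finTR",(279,214),.1085),("holeL",(213,216),.0835),("holeR",(306,215),.0835)):
    print(n,onz(m,px,z).round(4))
a=onz(m,(171,138),.088)-onz(m,(343,137),.088);print(np.degrees(np.arctan2(a[1],a[0]))+90,np.linalg.norm(a))
s,p,R=state();print(p,R.round(3)[:,0])
yaw=np.radians(13.6);ux=np.array([np.cos(yaw),np.sin(yaw)]);print("fin in..", )
E
```

```text
cL [ 0.521  -0.1616  0.088 ]
cR [0.4804 0.0045 0.088 ]
railLfar [ 0.6591 -0.1259  0.088 ]
sh front L [ 0.5619 -0.14    0.0835]
sh front R [0.5283 0.0011 0.0835]
sh back L [ 0.6355 -0.1272  0.0835]
finTL [ 0.5765 -0.0803  0.1085]
finTR [ 0.567  -0.0405  0.1085]
holeL [ 0.5943 -0.11    0.0835]
holeR [ 0.57   -0.013   0.0835]
13.73733568857503 0.17106116026848484
[ 0.52838077 -0.00884302  0.24924521] [-0.972 -0.233 -0.   ]
fin in..
```

Emit:
{"op": "step_arm", "data": {"series": [0,0,0,0,-0.032,0,-1,0,0,0,0,-0.032,0,-1,0,0,0,0,0,0.039,-1,0,0,0,0,0,0.039,-1,0,0,0,0,0,0.039,-1,0,0,0,0,0,0.028,-1,0,0,0,0,0,0.014,-1,0,0,0,0,0,0,-1,0,0,0,0,0,0,-1]}}

```text
time_s: 4.08
tool_pos: [0.5433, -0.0711, 0.0899]
orientation: [-0.001, -0.118, 0.993, -0.0]
wrist_force: [-0.2, -1.0, 0.6]
width: 0.007
finger_force: 0.0
```

Emit:
{"op": "step_arm", "data": {"series": [0,0,0,-0.012,0,0,-1,0,0,0,-0.01,0,0,-1,0,0,0,-0.01,0,0,-1,0,0,0,-0.01,0,0,-1,0,0,0,-0.01,0,0,-1,0,0,0,-0.01,0,0,-1,0,0,0,-0.01,0,0,-1,0,0,0,-0.008,0,0,-1,0,0,0,-0.006,0,0,-1,0,0,0,-0.002,0,0,-1,0,0,0,0,0,0,-1]}}

```text
time_s: 5.0
tool_pos: [0.6293, -0.0503, 0.09]
orientation: [-0.0, -0.118, 0.993, 0.0]
wrist_force: [-0.8, 0.1, 0.4]
width: 0.009
finger_force: 0.0
```

Emit:
{"op": "step_arm", "data": {"series": [0,0,0,-0.003,0,0,-1,0,0,0,-0.002,0,0,-1,0,0,0,0,0,0,-1]}}

```text
time_s: 5.25
tool_pos: [0.634, -0.0492, 0.0903]
orientation: [0.0, -0.118, 0.993, 0.0]
wrist_force: [-0.5, -0.2, -0.1]
width: 0.005
finger_force: 0.0
```

Emit:
{"op": "step_arm", "data": {"series": [0,0,0,-0.003,0,0,-1,0,0,0,-0.001,0,0,-1,0,0,0,0,0,0,-1]}}

```text
time_s: 5.5
tool_pos: [0.6379, -0.0482, 0.0902]
orientation: [0.0, -0.118, 0.993, 0.0]
wrist_force: [0.2, 0.3, 0.4]
width: 0.006
finger_force: 0.0
```

Emit:
{"op": "step_arm", "data": {"series": [0,0,0,-0.003,0,0,-1,0,0,0,-0.002,0,0,-1]}}

```text
time_s: 5.67
tool_pos: [0.6428, -0.0471, 0.0903]
orientation: [0.0, -0.118, 0.993, 0.0]
wrist_force: [0.1, 0.1, 0.4]
width: 0.003
finger_force: 0.0
```

```bash
python3 - <<'E'
from h import *
m=camera_model("top");a=get_image("top")
s,p,R=state();print(p,s["wrist_force"])
for n,z in(("shutter_fin",.0965),("slot_mid",.08),("lever_axis",.058),("round_stud_top",.0585),("flat_blade_top",.058)):
    for r in landmark_of("top",n)[:2]: print(n,round(r["score"],2),np.round(r["centre"],1),onz(m,r["centre"],z).round(4))
cv2.imwrite("pics/t2.png",cv2.resize(a[120:230,290:420,::-1],None,fx=5,fy=5,interpolation=cv2.INTER_CUBIC))
E
```

```text
[ 0.64324302 -0.04690856  0.09023658] [ 0.00764367  0.38427066 -0.43380104]
lever_axis 0.5 [388.6 171.4] [ 0.6133 -0.1711  0.058 ]
```

View pics/t2.png

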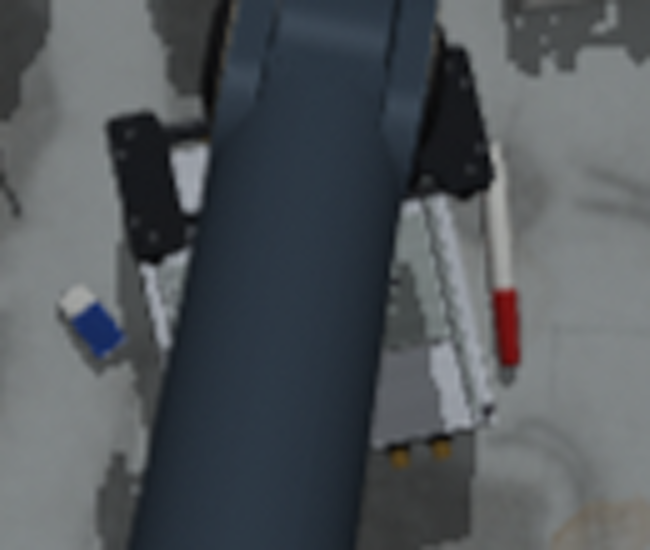

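The top view shows the shutter's front edge still at about row 345 of the crop, so it apparently hasn't moved. I'll check with the wrist camera.

```bash
python3 - <<'E'
from h import *
m=camera_model("wrist");a=get_image("wrist");cv2.imwrite("pics/w2.png",a[:,:,::-1]);np.save("m2.npy",m)
for n,z in(("shutter_fin",.0965),("slot_mid",.08),("round_stud_top",.0585),("flat_blade_top",.058)):
    for r in landmark_of("wrist",n)[:2]: print(n,round(r["score"],2),np.round(r["centre"],1),onz(m,r["centre"],z).round(4))
E
```

```text
shutter_fin 0.74 [318.3 131.7] [ 0.5811 -0.0623  0.0965]
slot_mid 0.71 [317.1 119.1] [ 0.5758 -0.0643  0.08  ]
```

View pics/w2.png

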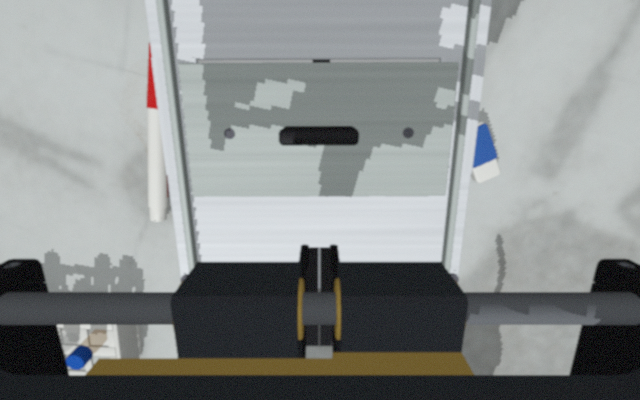

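The visible fingertips seem to end above the reported TCP, because the tip passed over the fin with no force. The bare plate below should read z=0.080 on contact, so I'll probe it to find the true tip height.

Emit:
{"op": "step_arm", "data": {"series": [0,0,0,0,0,0.004,-1,0,0,0,0,0,0.003,-1,0,0,0,0,0,0.002,-1,0,0,0,0,0,0,-1]}}

```text
time_s: 6.55
tool_pos: [0.642, -0.0471, 0.0804]
orientation: [-0.001, -0.118, 0.993, 0.0]
wrist_force: [0.3, 0.0, -0.1]
width: 0.005
finger_force: 0.0
```

Emit:
{"op": "step_arm", "data": {"series": [0,0,0,0,0,0.002,-1,0,0,0,0,0,0.001,-1,0,0,0,0,0,0,-1]}}

```text
time_s: 6.8
tool_pos: [0.6424, -0.0471, 0.0779]
orientation: [-0.0, -0.118, 0.993, 0.0]
wrist_force: [-0.7, 0.6, -0.2]
width: 0.004
finger_force: 0.0
```

Emit:
{"op": "step_arm", "data": {"series": [0,0,0,0,0,0.002,-1,0,0,0,0,0,0.002,-1,0,0,0,0,0,0.001,-1,0,0,0,0,0,0,-1]}}

```text
time_s: 7.13
tool_pos: [0.6423, -0.0471, 0.0728]
orientation: [-0.0, -0.118, 0.993, 0.0]
wrist_force: [-0.5, 0.4, 0.3]
width: 0.007
finger_force: 0.0
```

Emit:
{"op": "step_arm", "data": {"series": [0,0,0,0,0,0.002,-1,0,0,0,0,0,0.002,-1,0,0,0,0,0,0.001,-1,0,0,0,0,0,0,-1]}}

```text
time_s: 7.47
tool_pos: [0.6423, -0.0472, 0.0678]
orientation: [-0.0, -0.118, 0.993, 0.0]
wrist_force: [0.1, 0.1, 0.3]
width: 0.008
finger_force: 0.0
```

Emit:
{"op": "step_arm", "data": {"series": [0,0,0,0,0,0.002,-1,0,0,0,0,0,0.002,-1,0,0,0,0,0,0.001,-1,0,0,0,0,0,0,-1]}}

```text
time_s: 7.8
tool_pos: [0.6423, -0.0471, 0.0629]
orientation: [-0.0, -0.118, 0.993, 0.0]
wrist_force: [-0.5, 0.3, 0.4]
width: -0.0
finger_force: 0.0
```

Emit:
{"op": "step_arm", "data": {"series": [0,0,0,0,0,0.002,-1,0,0,0,0,0,0.002,-1,0,0,0,0,0,0,-1]}}

```text
time_s: 8.05
tool_pos: [0.6423, -0.0471, 0.0587]
orientation: [-0.0, -0.118, 0.993, 0.0]
wrist_force: [0.0, -0.6, 0.2]
width: 0.011
finger_force: 0.0
```

```bash
python3 - <<'E'
from h import *
m=camera_model("wrist");a=get_image("wrist");s,p,R=state();print(p,s["wrist_force"])
C=np.linalg.inv(np.array(m["extrinsics"]));print(C[:3,3])
cv2.imwrite("pics/w3.png",cv2.resize(a[100:330,170:470,::-1],None,fx=2.6,fy=2.6,interpolation=cv2.INTER_CUBIC))
for n,z in(("shutter_fin",.0965),("unit",0)):
    for r in landmark_of("wrist",n)[:2]: print(n,round(r["score"],2),np.round(r["centre"],1),onz(m,r["centre"],z).round(4))
E
```

```text
[ 0.64235397 -0.04708876  0.05890714] [-0.06142151  0.33499143  0.72158532]
[ 0.56517083 -0.06589324  0.25441663]
shutter_fin 0.66 [319.5 139. ] [ 0.5812 -0.0615  0.0965]
unit 0.65 [316.7 134.8] [ 0.5887 -0.0615  0.    ]
```

View pics/w3.png

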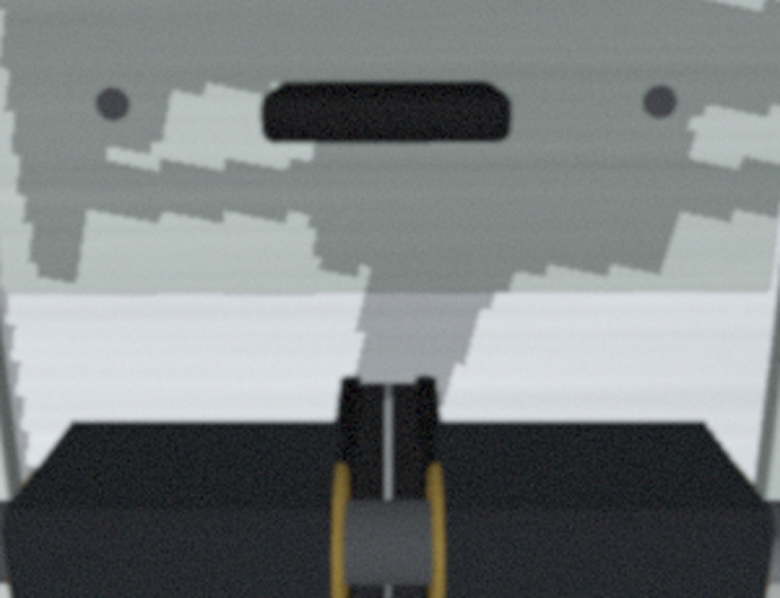

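The fingertip (crop 388,380) has nearly met its shadow, so contact is close and the real tip sits well above the reported TCP.

Emit:
{"op": "step_arm", "data": {"series": [0,0,0,0,0,0.002,-1,0,0,0,0,0,0,-1]}}

```text
time_s: 8.37
tool_pos: [0.6424, -0.0471, 0.0569]
orientation: [-0.0, -0.118, 0.993, 0.0]
wrist_force: [-0.6, -0.5, 0.6]
width: 0.007
finger_force: 0.0
```

Emit:
{"op": "step_arm", "data": {"series": [0,0,0,0,0,0.002,-1,0,0,0,0,0,0,-1]}}

```text
time_s: 8.53
tool_pos: [0.6423, -0.0471, 0.0548]
orientation: [-0.0, -0.118, 0.993, 0.0]
wrist_force: [-0.1, 0.2, 0.1]
width: 0.003
finger_force: 0.0
```

Emit:
{"op": "step_arm", "data": {"series": [0,0,0,0,0,0.002,-1,0,0,0,0,0,0,-1]}}

```text
time_s: 8.7
tool_pos: [0.6423, -0.0471, 0.0528]
orientation: [-0.0, -0.118, 0.993, 0.0]
wrist_force: [-0.6, 0.9, 0.3]
width: 0.009
finger_force: 0.0
```

Emit:
{"op": "step_arm", "data": {"series": [0,0,0,0,0,0.002,-1,0,0,0,0,0,0,-1]}}

```text
time_s: 8.87
tool_pos: [0.6423, -0.0471, 0.0508]
orientation: [-0.0, -0.118, 0.993, 0.0]
wrist_force: [-0.1, 0.5, -0.6]
width: 0.002
finger_force: 0.0
```

Emit:
{"op": "step_arm", "data": {"series": [0,0,0,0,0,0.002,-1,0,0,0,0,0,0,-1]}}

```text
time_s: 9.03
tool_pos: [0.6424, -0.0471, 0.0489]
orientation: [-0.0, -0.118, 0.993, 0.0]
wrist_force: [0.2, -0.7, 1.0]
width: 0.008
finger_force: 0.0
```

Emit:
{"op": "step_arm", "data": {"series": [0,0,0,0,0,0.002,-1,0,0,0,0,0,0,-1]}}

```text
time_s: 9.2
tool_pos: [0.6428, -0.0472, 0.0473]
orientation: [0.0, -0.118, 0.993, 0.0]
wrist_force: [0.2, -0.4, 0.5]
width: 0.003
finger_force: 0.0
```

Emit:
{"op": "step_arm", "data": {"series": [0,0,0,0,0,0.002,-1,0,0,0,0,0,0,-1]}}

```text
time_s: 9.37
tool_pos: [0.6428, -0.0472, 0.0472]
orientation: [0.0, -0.118, 0.993, 0.0]
wrist_force: [-3.2, 0.2, 11.6]
width: 0.003
finger_force: 5.6
```

Emit:
{"op": "step_arm", "data": {"series": [0,0,0,0,0,0.002,-1,0,0,0,0,0,0,-1]}}

```text
time_s: 9.53
tool_pos: [0.6428, -0.0471, 0.0471]
orientation: [0.0, -0.118, 0.993, 0.001]
wrist_force: [-9.1, 0.1, 21.4]
width: 0.002
finger_force: 10.9
```

Contact at reported z = 0.047 puts the real tip 33 mm above the reported TCP. I'll go back over the fin and approach with that offset.

Emit:
{"op": "step_arm", "data": {"series": [0,0,0,0,0,-0.03,-1,0,0,0,0,0,-0.037,-1,0,0,0,0.034,0,0,-1,0,0,0,0.034,0,0,-1,0,0,0,0.034,0,0,-1,0,0,0,0,0,0,-1,0,0,0,0,0,0.03,-1,0,0,0,0,0,0.02,-1,0,0,0,0,0,0,-1]}}

```text
time_s: 10.28
tool_pos: [0.5402, -0.0706, 0.057]
orientation: [-0.004, -0.118, 0.993, 0.001]
wrist_force: [-0.8, -0.6, -0.4]
width: 0.003
finger_force: 0.0
```

Emit:
{"op": "step_arm", "data": {"series": [0,0,0,-0.012,0,0,-1,0,0,0,-0.01,0,0,-1,0,0,0,-0.01,0,0,-1,0,0,0,-0.01,0,0,-1,0,0,0,-0.01,0,0,-1,0,0,0,-0.01,0,0,-1,0,0,0,-0.01,0,0,-1,0,0,0,-0.008,0,0,-1,0,0,0,-0.006,0,0,-1,0,0,0,-0.002,0,0,-1,0,0,0,0,0,0,-1]}}

```text
time_s: 11.2
tool_pos: [0.6262, -0.051, 0.0596]
orientation: [-0.004, -0.118, 0.993, 0.0]
wrist_force: [-7.7, -2.4, 4.9]
width: 0.005
finger_force: 3.7
```

Emit:
{"op": "step_arm", "data": {"series": [0,0,0,-0.003,0,0,-1,0,0,0,-0.001,0,0,-1,0,0,0,0,0,0,-1]}}

```text
time_s: 11.45
tool_pos: [0.6259, -0.0511, 0.0594]
orientation: [-0.007, -0.117, 0.993, 0.001]
wrist_force: [-15.7, -1.5, 10.3]
width: 0.004
finger_force: 7.9
```

Emit:
{"op": "step_arm", "data": {"series": [0,0,0,0.01,0,0,-1,0,0,0,0,0,-0.035,-1,0,0,0,0,0,-0.02,-1,0,0,0,0,0,0,-1,0,0,0,0,0,0,-1]}}

```text
time_s: 11.87
tool_pos: [0.6249, -0.0516, 0.1167]
orientation: [0.002, -0.118, 0.993, -0.0]
wrist_force: [0.3, 0.4, -0.5]
width: 0.006
finger_force: 0.0
```

```bash
python3 - <<'E'
from h import *
m=camera_model("wrist");a=get_image("wrist");s,p,R=state();print(p,R.round(3)[:,0]);np.save("m3.npy",m)
cv2.imwrite("pics/w4.png",cv2.resize(a[20:290,160:480,::-1],None,fx=2.2,fy=2.2,interpolation=cv2.INTER_CUBIC))
for n,z in(("shutter_fin",.0965),("unit",0),("slot_mid",.08),("lever_axis",.058),("round_stud_top",.0585),("flat_blade_top",.058)):
    for r in landmark_of("wrist",n)[:2]: print(n,round(r["score"],2),np.round(r["centre"],1),onz(m,r["centre"],z).round(4))
E
```

```text
[ 0.62361815 -0.05141443  0.11526339] [-0.972 -0.235 -0.001]
shutter_fin 0.94 [317.3 250.3] [ 0.6409 -0.0487  0.0965]
unit 0.81 [318.7 148.8] [ 0.5885 -0.0604  0.    ]
slot_mid 0.94 [320.1 146.4] [ 0.5761 -0.0625  0.08  ]
lever_axis 0.71 [172.6 155.5] [ 0.6101 -0.1632  0.058 ]
round_stud_top 0.62 [265.5 171.5] [ 0.6058 -0.096   0.0585]
flat_blade_top 0.62 [375.3 168.4] [ 0.5849 -0.019   0.058 ]
```

View pics/w4.png

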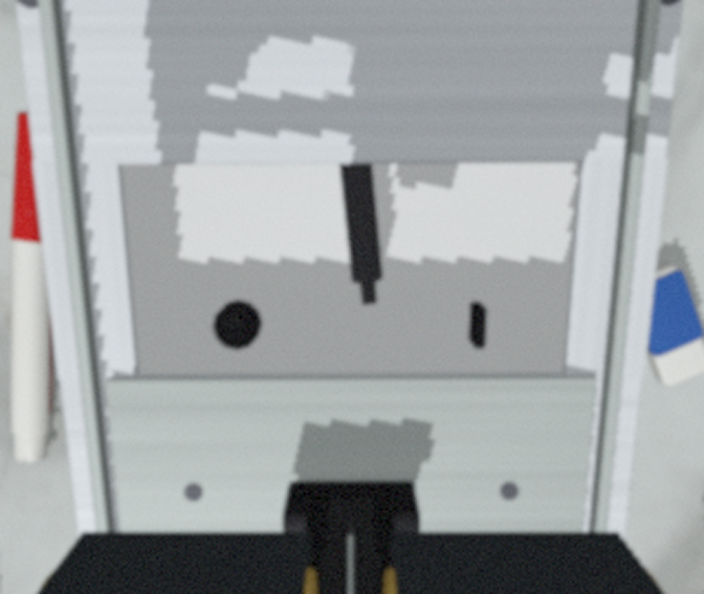

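Shutter fully open. In the crop: slot front corners (121,163) and (582,160), lever from (357,165) to tip (369,302), round stud at (238,325) on the unit's -y side, blade at (478,325).

```bash
python3 - <<'E'
from h import *
m=np.load("m3.npy",allow_pickle=True).item()
f=lambda u,v,z:onz(m,(160+u/2.2,20+v/2.2),z)[:2]
A=f(121,163,.08);B=f(582,160,.08);d=B-A;L=np.linalg.norm(d);uy=d/L;ux=np.array([uy[1],-uy[0]])
print(A,B,L,"yaw",np.degrees(np.arctan2(ux[1],ux[0])))
yaw=np.radians(13.65);ux=np.array([np.cos(yaw),np.sin(yaw)]);uy=np.array([-ux[1],ux[0]])
c=(A+B)/2+.044*ux;print("unit",c)
U=lambda w:np.round([(w-c)@ux*1e3,(w-c)@uy*1e3],1)
for n,w in(("stud",f(238,325,.0585)),("studnet",onz(m,(265.5,171.5),.0585)[:2]),("blade",f(478,325,.058)),("tip",f(369,300,.066)),("lev root",f(357,166,.066)),("shutterfront",f(355,374,.0835)),("slot",onz(m,(320.1,146.4),.08)[:2]),("tcp",state()[1][:2])):print(n,U(w))
E
```

```text
[ 0.55998592 -0.13390843] [ 0.52842886 -0.00701173] 0.1307616861675478 yaw 13.965204847342138
unit [ 0.58696463 -0.06007651]
stud [  7.  -37.3]
studnet [  9.8 -39.3]
blade [ 7.2 41.8]
tip [-2.4  5.6]
lev root [-42.9   1.7]
shutterfront [17.3  1.1]
slot [-11.1   0.2]
tcp [36.6 -0.4]
```

Emit:
{"op": "step_arm", "data": {"series": [0,0,0,0.03,0.014,0,-1,0,0,0,0.0285,0.0145,0,-1,0,0,0,0,0,0,-1,0,0,0,0,0,0.03,-1,0,0,0,0,0,0.02,-1,0,0,0,0,0,0,-1,0,0,0,0,0,0,-1]}}

```text
time_s: 12.8
tool_pos: [0.559, -0.038, 0.0644]
orientation: [-0.001, -0.118, 0.993, 0.0]
wrist_force: [0.6, 0.5, -0.1]
width: -0.001
finger_force: 0.0
```

```bash
cat >> h.py <<'E'
c=np.array([.58696,-.06008]);yaw=np.radians(13.65);ux=np.array([np.cos(yaw),np.sin(yaw)]);uy=np.array([-ux[1],ux[0]])
U=lambda w:np.round([(w[:2]-c)@ux*1e3,(w[:2]-c)@uy*1e3],1)
E
python3 -c "
from h import *
s,p,R=state();print(U(p),p,s['wrist_force'],R.round(3))"
```

```text
[-21.9  28. ] [ 0.55902064 -0.03800129  0.06444963] [ 0.59560294  0.47190715 -0.12862793] [[-0.972 -0.235 -0.002]
 [-0.235  0.972 -0.   ]
 [ 0.002  0.    -1.   ]]
```

Emit:
{"op": "step_arm", "data": {"series": [0,0,0,0,0,0.02,-1,0,0,0,0,0,0.015,-1,0,0,0,0,0,0.008,-1,0,0,0,0,0,0,-1,0,0,0,0,0,0,-1]}}

```text
time_s: 13.22
tool_pos: [0.5604, -0.0381, 0.0229]
orientation: [0.0, -0.118, 0.993, -0.0]
wrist_force: [0.1, -0.1, 0.5]
width: 0.006
finger_force: 0.0
```

Emit:
{"op": "step_arm", "data": {"series": [0,0,0,0,-0.006,0,-1,0,0,0,0,-0.006,0,-1,0,0,0,0,-0.006,0,-1,0,0,0,0,-0.005,0,-1,0,0,0,0,-0.003,0,-1,0,0,0,0,0,0,-1,0,0,0,0,0,0,-1]}}

```text
time_s: 13.8
tool_pos: [0.5658, -0.064, 0.0223]
orientation: [0.0, -0.118, 0.993, -0.0]
wrist_force: [0.5, 1.9, 0.3]
width: 0.004
finger_force: 0.4
```

```bash
cat >> h.py <<'E'
def lever(name):
    m=camera_model("wrist");a=get_image("wrist");s,p,R=state();print(p,U(p),s["wrist_force"])
    E=np.array(m["extrinsics"])
    def pix(x,y,z):
        w=E@np.array([*(c+x*ux+y*uy),z,1]);return (m["cx"]+m["fx"]*w[0]/w[2],m["cy"]+m["fy"]*w[1]/w[2])
    # rectify the well at lever-top height: 4 px/mm, u=y -70..70, v=x -50..30
    src=np.float32([pix(x,y,.066) for x,y in((-.05,-.07),(-.05,.07),(.03,.07),(.03,-.07))])
    H=cv2.getPerspectiveTransform(src,np.float32([(0,0),(560,0),(560,320),(0,320)]))
    r=cv2.warpPerspective(a,H,(560,320));cv2.imwrite("pics/%s.png"%name,r[:,:,::-1])
    for r in landmark_of("wrist","round_stud_top")[:1]: print("stud",r["score"],U(onz(m,r["centre"],.0585)))
E
python3 -c "
from h import *
lever('w5')"
```

```text
[ 0.56538922 -0.06386345  0.02213976] [-21.9   1.4] [ 0.06984598  0.05668588 -0.83464034]
```

View pics/w5.png

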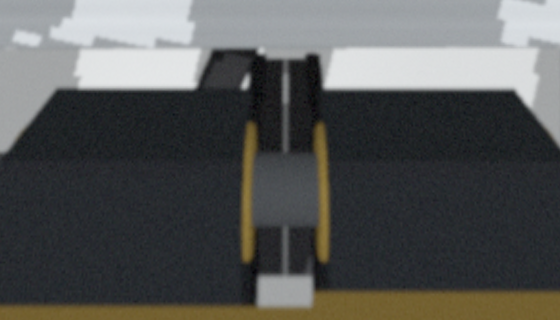

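The lever turned and now shows left of the fingers at about (230,70). I'll push a little more, then back off and look.

Emit:
{"op": "step_arm", "data": {"series": [0,0,0,0,-0.0023,0,-1,0,0,0,0,0,0,-1,0,0,0,0,0.008,0,-1,0,0,0,0,0,-0.03,-1,0,0,0,0,0,-0.035,-1,0,0,0,0,0,-0.02,-1,0,0,0,-0.03,0,0,-1,0,0,0,-0.025,0,0,-1,0,0,0,0,0,0,-1,0,0,0,0,0,0,-1]}}

```text
time_s: 14.73
tool_pos: [0.6181, -0.044, 0.1067]
orientation: [-0.0, -0.119, 0.993, -0.0]
wrist_force: [-0.8, -0.1, -0.8]
width: 0.009
finger_force: 0.0
```

```bash
python3 -c "
from h import *
lever('w6')"
```

```text
[ 0.61695947 -0.04470047  0.10651885] [32.8  7.9] [-0.30686494 -0.90041018  0.63598014]
stud 0.77 [  8.2 -38.5]
```

View pics/w6.png

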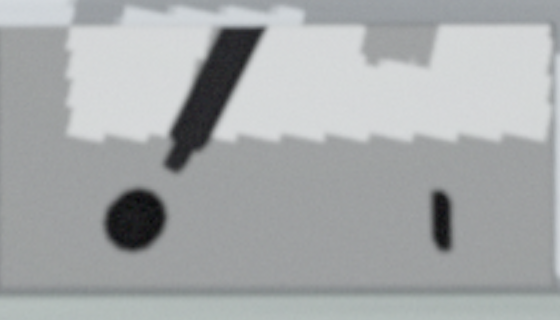

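The rectified view (4 px/mm) shows the lever line from (243,28) to (173,167), passing about 3 mm short of the stud at (135,220). One more push of about 1.5 mm should centre it.

Emit:
{"op": "step_arm", "data": {"series": [0,0,0,0.03,0,0,-1,0,0,0,0.025,0,0,-1,0,0,0,0,0,0,-1,0,0,0,0,0,0.035,-1,0,0,0,0,0,0.03,-1,0,0,0,0,0,0.0195,-1,0,0,0,0,0,0,-1,0,0,0,0,0,0,-1]}}

```text
time_s: 15.5
tool_pos: [0.5632, -0.058, 0.0221]
orientation: [-0.001, -0.118, 0.993, 0.0]
wrist_force: [0.1, 0.3, 0.8]
width: 0.01
finger_force: 0.0
```

Emit:
{"op": "step_arm", "data": {"series": [0,0,0,0,-0.005,0,-1,0,0,0,0,-0.003,0,-1,0,0,0,0,-0.0022,0,-1,0,0,0,0,0,0,-1,0,0,0,0,0,0,-1]}}

```text
time_s: 15.92
tool_pos: [0.5677, -0.0677, 0.0236]
orientation: [0.001, -0.118, 0.993, -0.0]
wrist_force: [1.1, 0.3, 1.0]
width: 0.004
finger_force: 0.4
```

```bash
python3 -c "
from h import *
s,p,R=state();print(U(p),p,s['wrist_force'])"
```

```text
[-20.6  -2.9] [ 0.56765418 -0.06773213  0.02360621] [1.06233263 0.2974529  0.96285568]
```

Emit:
{"op": "step_arm", "data": {"series": [0,0,0,0,0.008,0,-1,0,0,0,0,0,-0.03,-1,0,0,0,0,0,-0.035,-1,0,0,0,0,0,-0.02,-1,0,0,0,-0.03,-0.003,0,-1,0,0,0,-0.025,-0.002,0,-1,0,0,0,0,0,0,-1,0,0,0,0,0,0,-1]}}

```text
time_s: 16.58
tool_pos: [0.6199, -0.0508, 0.1074]
orientation: [-0.0, -0.119, 0.993, -0.0]
wrist_force: [-0.7, -0.2, 0.2]
width: 0.005
finger_force: 0.0
```

```bash
python3 -c "
from h import *
lever('w7')"
```

```text
[ 0.61871714 -0.0514063   0.10716507] [32.9  0.9] [-0.45298745  0.45781843 -0.40185545]
stud 0.56 [  7.2 -39. ]
```

View pics/w7.png

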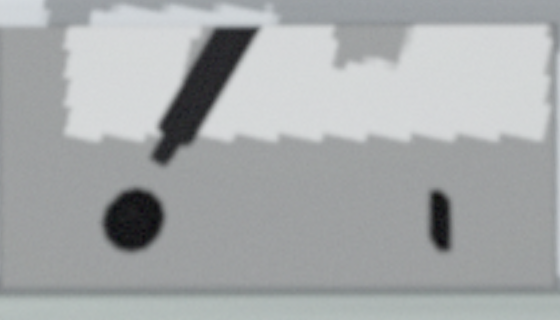

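The lever line from (237,28) to (160,161) now passes within about 1–2 mm of the stud. Next I'll close the shutter from the far side of the fin.

Emit:
{"op": "step_arm", "data": {"series": [0,0,0,-0.03,0,0,-1,0,0,0,-0.023,0,0,-1,0,0,0,0,0,0,-1,0,0,0,0,0,0.028,-1,0,0,0,0,0,0.02,-1,0,0,0,0,0,0,-1,0,0,0,0,0,0,-1]}}

```text
time_s: 17.27
tool_pos: [0.669, -0.0396, 0.0587]
orientation: [-0.002, -0.118, 0.993, 0.0]
wrist_force: [-0.2, 0.0, 0.5]
width: 0.001
finger_force: 0.0
```

```bash
python3 -c "
from h import *
s,p,R=state();print(U(p),p,s['wrist_force'])"
```

```text
[84.5  0.5] [ 0.66898783 -0.0396408   0.05872188] [-0.23024492  0.01045932  0.46816667]
```

Emit:
{"op": "step_arm", "data": {"series": [0,0,0,0.01,0,0,-1,0,0,0,0.01,0,0,-1,0,0,0,0.01,0,0,-1,0,0,0,0.01,0,0,-1,0,0,0,0.01,0,0,-1,0,0,0,0.01,0,0,-1,0,0,0,0.01,0,0,-1,0,0,0,0.006,0,0,-1,0,0,0,0.004,0,0,-1,0,0,0,0.002,0,0,-1,0,0,0,0,0,0,-1]}}

```text
time_s: 18.18
tool_pos: [0.5904, -0.0586, 0.0595]
orientation: [-0.001, -0.118, 0.993, 0.0]
wrist_force: [0.0, -0.2, 0.3]
width: 0.004
finger_force: 0.0
```

Emit:
{"op": "step_arm", "data": {"series": [0,0,0,0.002,0,0,-1,0,0,0,0.001,0,0,-1,0,0,0,0,0,0,-1]}}

```text
time_s: 18.43
tool_pos: [0.5893, -0.0588, 0.0595]
orientation: [0.001, -0.118, 0.993, -0.0]
wrist_force: [3.0, -0.3, -2.7]
width: 0.001
finger_force: 1.9
```

```bash
python3 -c "
from h import *
s,p,R=state();print(U(p),p,s['wrist_force'])"
```

```text
[2.6 0.7] [ 0.58927936 -0.05879607  0.05951226] [ 2.95477015 -0.29803799 -2.74813494]
```

Emit:
{"op": "step_arm", "data": {"series": [0,0,0,0.002,0,0,-1,0,0,0,0.001,0,0,-1,0,0,0,0,0,0,-1]}}

```text
time_s: 18.68
tool_pos: [0.5894, -0.0588, 0.06]
orientation: [0.004, -0.119, 0.993, -0.0]
wrist_force: [9.9, 1.2, -6.9]
width: 0.007
finger_force: 4.9
```

Hard stop reached. Backing off, lifting clear and checking.

Emit:
{"op": "step_arm", "data": {"series": [0,0,0,-0.008,0,0,-1,0,0,0,-0.008,0,0,-1,0,0,0,0,0,-0.03,-1,0,0,0,0,0,-0.04,-1,0,0,0,-0.03,0,-0.02,-1,0,0,0,-0.02,0,0,-1,0,0,0,0,0,0,-1,0,0,0,0,0,0,-1,0,0,0,0,0,0,-1]}}

```text
time_s: 19.43
tool_pos: [0.648, -0.0448, 0.1484]
orientation: [-0.002, -0.118, 0.993, 0.0]
wrist_force: [-0.9, 0.5, -1.2]
width: 0.001
finger_force: 0.0
```

```bash
python3 -c "
from h import *
m=camera_model('wrist');get_image('wrist');s,p,R=state();print(p,U(p),s['wrist_force'])
for n,z in(('shutter_fin',.0965),('slot_mid',.08)):
    for r in landmark_of('wrist',n)[:2]: print(n,r['score'],r['centre'],U(onz(m,r['centre'],z)))
"
```

```text
[ 0.64788067 -0.04502307  0.14851536] [62.8  0.3] [-0.12486732  0.47680798 -0.11469378]
shutter_fin 0.73 [317.3, 102.2] [-14.9  -0.4]
slot_mid 0.9 [316.8, 105.1] [-12.9  -0.8]
```

The fin is at its shut position (-15 measured against -13 nominal) and the robot is clear.

```bash
python3 -c "
from rig import bot
print(bot.finish_job())"
```

```text
the job is handed in; nothing more can be done
None
```

The job is handed in at about 19.5 s, verdict not shown: the shutter was opened, the lever set to within about 2 mm of the stud by camera, the shutter pushed shut to its stop, and the robot backed clear; the first push missed because the fingertips sit 33 mm above the reported tool position.

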